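# Balance the washed grill press and board on upturned bowls to dry

### The arm

A 6-joint arm with a two-finger parallel gripper is mounted at the origin on the work surface. World frame = base frame: x ahead of the robot, y to its left, z up, the work surface at z = 0. Lengths are in m, angles in rad, forces in N, time in s.
With the tool pointing down it reaches from about 0.375 to 0.9 m from the base axis. Payload 3.1 kg.
Tool frame: the origin (TCP) lies on the centre line of the jaws, within the pads' length; the fingertips stand 11 mm ahead of it and the grasp point (between the pads) lies 8 mm behind it; x points along the fingers, y is the direction in which the jaws open and shut, and the axes are right-handed (so a half turn about x gives the same grasp; the last joint's range is limited). The gripper opens to 87 mm and grips with 3 to 60 N. Pads are 19 mm wide; open, the fingers measure 117 mm over their backs; the gripper's body (75 mm by 190 mm) begins 51 mm behind the grasp point.
Start: joints at [-1.359, 0.527, 1.433, -0, 1.181, -0.178], TCP at [0.238, -0.578, 0.234] pointing down, gripper open.
Joint ranges: [-3.08, 3.08], [-0.75, 2.2], [0.22, 2.44], [-1.43, 4.57], [0, 2.65], [-2.85, 2.85]. Speed limits (rad/s): [2.79, 2.79, 3.14, 3.14, 3.14, 3.14].

### API

Orientations are given as a unit quaternion [x, y, z, w].
In Python, from rig import robot, camera, camera_info gives the robot as it stands.
- The arm moves only by the shell command python3 -m inch 'ROWS' [FORCE]. ROWS is JSON, a list that holds one entry, the list of rows, each a list of 5 numbers: the shift along the tool's x, y, z in cm, then the turn about the tool's x in rad, then the opening, from 0 (shut) to 1 (fully open). A call has 1 to 8 rows; each row shifts and turns the pose as measured when the row begins, along the tool's axes as they then stand; what a row does not reach is not made up. A row lasts 1/12 s, in which the tool goes at most 41.7 mm and 7.16 degrees, less where a joint would pass 70% of its speed; a pose out of reach is approached as far as the arm can. A call with a gripper value outside its range is refused whole. The fingers move at their own pace and stop on an object; FORCE is the grip in N (left out, the last holds). Time passes only in rows, so rows that do not move let the fingers close. It gives the time, the measured TCP pose, the force and the opening at its end, in the units of the state.
- robot.get_obs(): the state, without advancing time (a new reading comes with each control period).
- camera(name): name is "side" or "top"; returns the picture (420x560x3 uint8, red, green, blue); there is no depth.
- camera_info(name): a dict with "camera_matrix" (3x3 intrinsics, pixels), "dist" ([k1, k2, p1, p2, k3] as OpenCV has them; the pictures are not rectified), "rvec" (rotation vector, rad) and "tvec" (3), from world to camera coordinates, as OpenCV has them. Camera axes: x right, y down, z forward; pixel columns grow to the right and rows downward; lengths in m; the calibration is good to about 2 mm. A picture is of the moment at which its call begins. camera_info takes no time and is no camera call.
- robot.hand_in(): hands the job in, once; it reports no verdict.
The state is a dict: "time": time; "q": joint angles; "joint_velocities": joint speeds; "joint_torque": joint torques, N m; "position": TCP position; "tool_rot": TCP orientation; "ft_force": force on the tool from outside, world axes, zero at the start; "moment": the same for the moment, N m; "grip_width": finger opening in m.
Only numpy, scipy, OpenCV 4.12 (cv2) and the standard library are available. Lean on these libraries where they do the work, as an engineer would, in place of code of your own. Each camera call takes 0.05 s, during which the arm holds its last target. There are 200 camera calls.

### The job

Set the washing-up to dry in the air: first lift the grill press off the wooden paddle board and balance it level on top of the larger upturned bowl, then balance the board level on top of the smaller upturned bowl. Each must stay there by itself, clear of everything but its bowl. Do not shift the bowls or disturb anything else on the counter.

Things in the scene. Friction and masses are not known exactly. Their poses are not given: they have to be found in the camera images.
- press: Grill press (steak weight): flat dark iron plate 160 x 96 x 8 mm (long side along its x) with a dark wooden bar handle on two posts above it. Weighs about 0.75 kg. Origin: centre of the plate's underside, which is also directly below its centre of mass. z up. At the start it lies on the board. Its highest point is the handle's top, 58 mm above the origin.
- press_handle (a point): Centre of the press's handle bar, 48 mm above the press's underside. The bar is 110 mm long (along the press's x), 24 mm wide (y) and 20 mm high (38 to 58 mm above the underside), over two 12 mm posts 38 mm either side of the centre; pinch it across y from above.
- board: Light wooden paddle board lying flat, 200 mm long (along its x) and 14 mm thick: a blade 140 mm long and 58 mm wide (x from -40 to +100 mm) and a neck handle 60 mm long and 24 mm wide (x from -100 to -40 mm). Weighs about 0.16 kg. Origin: middle of its whole length, on the underside. z up.
- board_balance (a point): The board's balance point (below its centre of mass), on the underside, on the centre line, 15 mm from the origin towards the blade. There the board is 58 mm wide and can be pinched across y from above.
- big_bowl: The larger of two plain steel bowls, standing loose upside down: 170 mm across its narrow flat rim, 66 mm high, a smooth dome without a foot (half an ellipsoid; its top curves with a radius of about 105 mm). Weighs about 0.6 kg. Origin: centre of the rim's circle, on the counter.
- big_bowl_crown (a point): Highest point of the larger bowl's dome, 66 mm above its origin.
- small_bowl: The smaller upturned steel bowl, of the same shape: 132 mm across its narrow flat rim, 56 mm high, its top curves with a radius of about 74 mm. Weighs about 0.4 kg. Origin: centre of the rim's circle, on the counter.
- small_bowl_crown (a point): Highest point of the smaller bowl's dome, 56 mm above its origin.
- mill: Dark wooden pepper mill standing upright close beside the larger bowl, 200 mm tall, 54 mm across. Origin: centre of its underside. To be left alone.
- oil: Green glass oil bottle standing close beside the smaller bowl, 210 mm tall, 56 mm across. Origin: centre of its underside. To be left alone.
- jar: Clear storage jar with a steel lid, 110 mm tall, 80 mm across. Origin: centre of its underside. To be left alone.
- mug: White mug, 90 mm tall, 80 mm across, handle at its +y side reaching about 75 mm from its axis. Origin: centre of its underside. To be left alone.
- tin: Food tin standing between the robot and the work, 90 mm tall, 70 mm across. Origin: centre of its underside. To be left alone.
Mind the look-alikes: they are no part of the job. Leave any pink or yellow look-alike of the small_bowl alone.

How it is judged:
On the way, in this order (a step that is already met when the one before it is completed fails the run):
1. the press rests balanced and released on the larger bowl (horizontal distance between press and big_bowl_crown below 0.025 m and z of press in the frame of big_bowl between 0.058 and 0.078 m and angle between press's own z axis and vertical below 0.15 rad and contact force between press and big_bowl above 0.3 N and contact force between press and the fingers below 0.05 N and linear speed of press below 0.03 m/s and angular speed of press below 0.3 rad/s and contact force between press and mill below 0.05 N and contact force between press and oil below 0.05 N and contact force between press and jar below 0.05 N and contact force between press and mug below 0.05 N and contact force between press and tin below 0.05 N and contact force between press and board below 0.05 N), for 0.3 s.
2. the board rests balanced and released on the smaller bowl (horizontal distance between board_balance and small_bowl_crown below 0.025 m and z of board in the frame of small_bowl between 0.048 and 0.068 m and angle between board's own z axis and vertical below 0.15 rad and contact force between board and small_bowl above 0.3 N and contact force between board and the fingers below 0.05 N and linear speed of board below 0.03 m/s and angular speed of board below 0.3 rad/s and contact force between board and mill below 0.05 N and contact force between board and oil below 0.05 N and contact force between board and jar below 0.05 N and contact force between board and mug below 0.05 N and contact force between board and tin below 0.05 N and contact force between board and press below 0.05 N), for 0.3 s.
At the end, for the whole second after the job is handed in: Press released on the larger dome, board on the smaller: each level within 0.15 rad, balance point within 25 mm of the crown horizontally, underside origin 8 mm below to 12 mm above crown height, at rest (0.03 m/s, 0.3 rad/s), touching its bowl but neither the other item nor a bystander (all of step 1 and all of step 2).
It fails at once if a bowl is shifted by more than 30 mm (distance of any of big_bowl, small_bowl from where it was at the start of the episode above 0.03 m).
It fails at once if a bystander is shifted by more than 25 mm or tipped over (distance of any of mill, oil, jar, mug, tin from where it was at the start of the episode above 0.025 m or angle between any of mill, oil, jar, mug, tin's own z axis and vertical above 0.5 rad).
It also fails if it takes over 67 s, if anything falls off the work surface, if the arm or the gripper's body presses on something with over 40 N, if the wrist force passes 120 N, or if a joint passes its speed limit or range.

## Working session

There is one attempt and no reset: what is moved stays moved. The work goes in short steps, Python scripts to look and compute and a shell command to move; the robot and the scene stay as the last step left them, time stands still between calls to the robot, and variables do not carry over. Pictures are saved under pics/ and viewed, about 8 in all and at most 12, crops included, and the job is handed in when it is done.

```bash
mkdir -p pics
python3 - <<'E'
from rig import robot,camera,camera_info
import cv2,numpy as np
o=robot.get_obs();print(o)
for n in("top","side"):
    im=camera(n);cv2.imwrite(f"pics/{n}0.png",im[:,:,::-1]);i=camera_info(n)
    R=cv2.Rodrigues(np.array(i["rvec"],float))[0];print(n,i,(-R.T@np.array(i["tvec"]).ravel()))
E
```

```text
{'time': 0.0, 'q': array([-1.35948398e+00,  5.28487815e-01,  1.43391020e+00, -2.46936541e-05,
        1.18136201e+00, -1.78526936e-01]), 'joint_velocities': array([-0.00057401, -0.00035505, -0.00069587,  0.00200698,  0.00094052,
       -0.00033689]), 'joint_torque': array([-1.66372942e-03, -4.40041888e+01, -1.76591885e+01,  6.32674573e-02,
        5.83116850e-02, -1.76825538e-04]), 'position': array([ 0.23737959, -0.57740198,  0.23255578]), 'tool_rot': array([-0.69369478, -0.13772711,  0.69373605, -0.13619502]), 'ft_force': array([-1.02834244, -0.29081388,  0.27163496]), 'moment': array([-0.01951756,  0.03352253,  0.00951093]), 'grip_width': 0.08683152718081379}
top {'camera_matrix': array([[420.19558448,   0.        , 278.81246734],
       [  0.        , 420.19558448, 209.72998297],
       [  0.        ,   0.        ,   1.        ]]), 'dist': array([-0.10090047,  0.        ,  0.        ,  0.        ,  0.        ]), 'rvec': array([ 2.15699923, -2.18816674,  0.10948833]), 'tvec': array([0.04278026, 0.52827523, 1.23555163])} [0.40571545 0.0397586  1.28113502]
side {'camera_matrix': array([[513.38844186,   0.        , 271.86344189],
       [  0.        , 513.38844186, 202.95666434],
       [  0.        ,   0.        ,   1.        ]]), 'dist': array([0.03594001, 0.        , 0.        , 0.        , 0.        ]), 'rvec': array([ 2.27244778, -0.32953316,  0.12402445]), 'tvec': array([-0.49287481,  0.17838393,  1.53159895])} [ 0.20880564 -1.1327902   1.13742178]
```

View pics/top0.png

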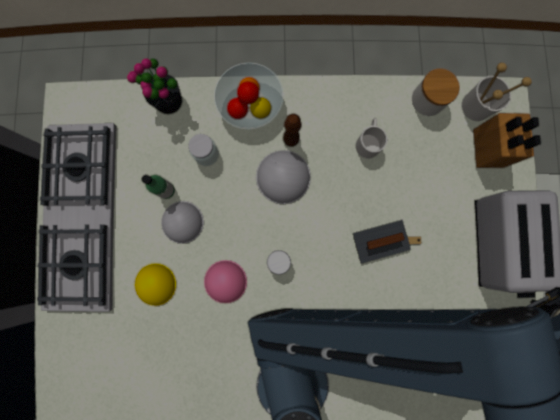

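View pics/side0.png

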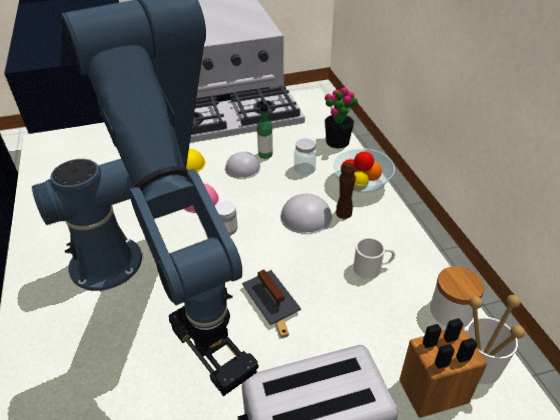

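Top view: big bowl at (283,177), small bowl at (182,222), press at (383,242) with the board's neck pointing right to (420,240), mill at (292,130), oil at (157,185), tin at (279,263). The side view agrees. Next I measure these with masks.

```bash
cat > h.py <<'E'
from rig import robot,camera,camera_info
import cv2,numpy as np
def cast(n,px,z):
    i=camera_info(n);R=cv2.Rodrigues(np.array(i["rvec"],float))[0];c=-R.T@np.array(i["tvec"]).ravel()
    p=cv2.undistortPoints(np.array(px,float).reshape(-1,1,2),i["camera_matrix"],i["dist"])[:,0]
    d=np.c_[p,np.ones(len(p))]@R
    return c+d*((z-c[2])/d[:,2])[:,None]
def cont(mask,roi):
    m=np.zeros_like(mask);x0,y0,x1,y1=roi;m[y0:y1,x0:x1]=mask[y0:y1,x0:x1]
    m=cv2.morphologyEx(m,cv2.MORPH_OPEN,np.ones((2,2),np.uint8))
    cs=cv2.findContours(m,cv2.RETR_EXTERNAL,cv2.CHAIN_APPROX_NONE)[0]
    return max(cs,key=cv2.contourArea)
def rect(c,n,z):
    P=cast(n,c[:,0],z)[:,:2].astype(np.float32)*1000
    (cx,cy),(w,h),a=cv2.minAreaRect(P)
    if w<h: w,h,a=h,w,a+90
    return np.round([cx,cy,w,h,a],1)
def pose():
    o=robot.get_obs();from scipy.spatial.transform import Rotation as r
    print(o["time"],o["position"].round(4),o["ft_force"].round(2),round(o["grip_width"],4));print(r.from_quat(o["tool_rot"]).as_matrix().round(3))
E
python3 - <<'E'
from h import *
im=cv2.imread("pics/top0.png");lab=cv2.cvtColor(im,cv2.COLOR_BGR2LAB);hsv=cv2.cvtColor(im,cv2.COLOR_BGR2HSV)
for p in[(283,177),(265,190),(300,195),(240,200),(182,222),(170,235),(230,230),(383,242),(360,240),(416,240),(440,240),(372,250),(318,190)]:print(p,lab[p[1],p[0]],hsv[p[1],p[0]])
neu=((lab[:,:,2]<132)*255).astype(np.uint8)
for nm,roi in(("big",(250,145,315,210)),("small",(155,198,208,248))):
    c=cont(neu,roi);P=cast("top",c[:,0],0)[:,:2].astype(np.float32)*1000
    print(nm,cv2.minEnclosingCircle(P),cv2.fitEllipse(P),cv2.boundingRect(c))
dark=((lab[:,:,0]<110)*255).astype(np.uint8)
print("plate",rect(cont(dark,(345,212,425,270)),"top",.022))
br=((hsv[:,:,1]>100)&(hsv[:,:,2]>25)&(hsv[:,:,2]<120)*1).astype(np.uint8)*255
print("handle",rect(cont(br,(355,225,408,260)),"top",.058))
nk=((hsv[:,:,1]>90)&(hsv[:,:,2]>=120)).astype(np.uint8)*255
print("neck",rect(cont(nk,(395,225,430,255)),"top",.014))
v=np.hstack([cv2.resize(im[140:275,130:250],None,fx=3,fy=3),cv2.resize(im[205:275,335:435],(400,405))])
cv2.imwrite("pics/crop.png",v);pose()
# rough others
print(cast("top",[(292,120),(147,180),(203,143),(279,258)],.2),cast("top",[(279,258)],.09))
E
```

```text
(283, 177) [132 130 127] [150   6 125]
(265, 190) [ 97 129 127] [150   6  91]
(300, 195) [ 53 129 127] [140  15  52]
(240, 200) [155 127 132] [ 30  12 147]
(182, 222) [127 129 127] [150   4 120]
(170, 235) [100 129 127] [140   8  95]
(230, 230) [153 125 135] [ 35  23 146]
(383, 242) [ 40 139 146] [ 12 200  60]
(360, 240) [ 50 128 126] [113  20  50]
(416, 240) [ 99 132 151] [ 19 131 109]
(440, 240) [150 125 135] [ 35  23 143]
(372, 250) [ 27 128 127] [100  26  30]
(318, 190) [154 124 135] [ 36  24 147]
big ((631.8921508789062, 18.107322692871094), 85.91385650634766) ((631.5386352539062, 17.906837463378906), (166.66665649414062, 167.80177307128906), 47.50651931762695) (257, 151, 55, 54)
small ((494.4396667480469, 330.88311767578125), 67.00199127197266) ((495.3468017578125, 330.3196716308594), (129.28616333007812, 130.07791137695312), 39.80587387084961) (162, 202, 43, 43)
plate [ 429.4 -293.1  198.7   99.9  103.9]
handle [ 427.  -277.4  110.4   24.   104.2]
neck [ 426.9 -376.5    3.2    3.    88.9]
0.1 [ 0.2374 -0.5775  0.2327] [0.28 0.42 0.06] 0.0869
[[-0.     0.38  -0.925]
 [ 0.002 -0.925 -0.38 ]
 [-1.    -0.002 -0.   ]]
[[ 0.75048469 -0.00261949  0.2       ]
 [ 0.59523458  0.38129448  0.2       ]
 [ 0.69165982  0.23346937  0.2       ]
 [ 0.38759842  0.03714509  0.2       ]] [[0.3857551  0.03687918 0.09      ]]
```

```bash
python3 -m inch '[[[0,-2.3,-3.2,0,1],[0,-2.3,-3.2,0,1],[0,-2.3,-3.2,0,1],[0,-2.3,-3.2,0,1],[0,-2.3,-3.2,0,1],[0,-2.3,-3.2,0,1],[0,-2.3,-3.2,0,1],[0,-2.3,-3.2,0,1]]]' 20; python3 -m inch '[[[0,0,0,-0.12,1],[0,0,0,-0.12,1],[0,0,0,-0.12,1],[0,0,0,-0.12,1],[0,0,0,-0.12,1],[0,0,0,-0.12,1],[0,0,0,-0.12,1],[0,0,0,-0.12,1]]]'
python3 - <<'E'
from h import *
pose()
print("mill",cast("top",[(291,146)],0),cast("side",[(344,219)],0),"oil",cast("top",[(171,198)],0),cast("side",[(264,158)],0))
E
```

```text
time: 0.77
position: [0.4054, -0.3084, 0.228]
tool_rot: [-0.694, -0.132, 0.696, -0.131]
ft_force: [0.1, -0.0, -0.3]
grip_width: 0.0871
time: 1.43
position: [0.4082, -0.2937, 0.2253]
tool_rot: [0.547, 0.453, -0.546, 0.444]
ft_force: [0.8, -0.3, -0.1]
grip_width: 0.0868
1.4333 [ 0.4082 -0.2937  0.2253] [ 0.77 -0.26 -0.13] 0.0868
[[-0.008  0.981 -0.195]
 [ 0.01  -0.195 -0.981]
 [-1.    -0.01  -0.009]]
mill [[ 0.73044804 -0.00577475  0.        ]] [[ 0.74601568 -0.03054281  0.        ]] oil [[0.57254175 0.3678267  0.        ]] [[0.58741839 0.36524622 0.        ]]
```

View pics/crop.png

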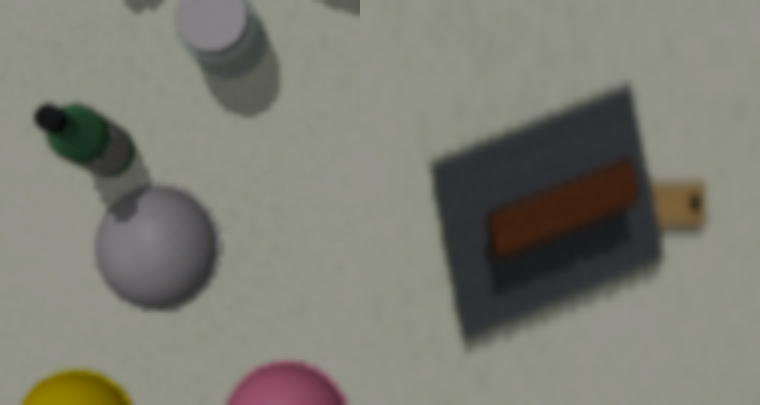

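Crop: the handle is clear, running from (490,235) to (637,180) in the enlargement; the neck at (680,205) is oriented differently from the press. The mill sits at about (0.757,-0.006) and the oil at (0.592,0.388).

```bash
python3 -m inch '[[[0,0,0,-0.12,1],[0,0,0,-0.12,1],[0,0,0,-0.12,1],[0,0,0,-0.08,1],[0,2.2,-1.2,0,1],[0,0,0,0,1]]]'; python3 -c "from h import *;pose()"
```

```text
time: 1.93
position: [0.425, -0.2749, 0.2233]
tool_rot: [0.431, 0.568, -0.428, 0.555]
ft_force: [0.2, 0.4, -0.3]
grip_width: 0.0869
1.9333 [ 0.425  -0.2749  0.2233] [ 0.2   0.35 -0.31] 0.0869
[[-0.012  0.965  0.262]
 [ 0.015  0.262 -0.965]
 [-1.    -0.008 -0.017]]
```

```bash
python3 -m inch '[[[3.5,0.1,0.2,0,1],[3.5,0.1,0.2,0,1],[3.5,0.1,0.1,0,1],[2.5,0,0,0,1],[0,0,0,0,1],[0,0,0,0,1]]]'; python3 -c "
from h import *
pose();cv2.imwrite('pics/s1.png',cv2.resize(camera('side')[200:380,170:370,::-1],None,fx=3,fy=3))"
```

```text
time: 2.43
position: [0.4306, -0.2797, 0.0905]
tool_rot: [0.429, 0.566, -0.428, 0.559]
ft_force: [-0.4, -0.4, 0.6]
grip_width: 0.0871
2.4333 [ 0.4306 -0.2797  0.0905] [-0.39 -0.39  0.57] 0.0871
[[-0.007  0.964  0.266]
 [ 0.008  0.266 -0.964]
 [-1.    -0.005 -0.01 ]]
```

View pics/s1.png

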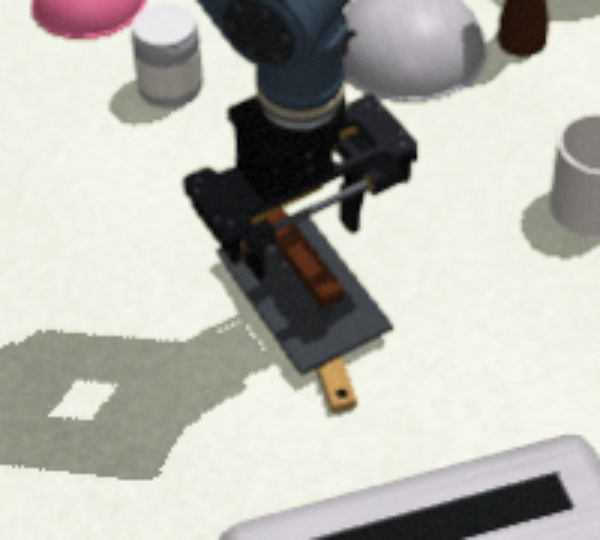

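Picture: the fingers straddle the handle (centre about (310,265)), and the gripper's wide side runs along the jaw direction. I go down and grip.

```bash
python3 -m inch '[[[2,-0.2,-0.3,0,1],[1.6,-0.1,-0.1,0,1],[0.3,0,0,0,1],[0,0,0,0,1]]]'; python3 -c "from h import *;pose()"; python3 -m inch '[[[0,0,0,0,0],[0,0,0,0,0],[0,0,0,0,0],[0,0,0,0,0],[0,0,0,0,0],[0,0,0,0,0]]]' 40; python3 -c "from h import *;pose()"
```

```text
time: 2.82
position: [0.4298, -0.2803, 0.0574]
tool_rot: [0.428, 0.562, -0.428, 0.564]
ft_force: [-0.3, 0.3, -0.3]
grip_width: 0.0871
2.8167 [ 0.4298 -0.2803  0.0574] [-0.31  0.31 -0.32] 0.0871
[[ 0.002  0.964  0.266]
 [-0.002  0.266 -0.964]
 [-1.     0.002  0.002]]
time: 3.32
position: [0.433, -0.2835, 0.0638]
tool_rot: [0.428, 0.557, -0.429, 0.568]
ft_force: [-0.3, -0.0, -0.6]
grip_width: 0.0551
3.3167 [ 0.433  -0.2835  0.0638] [-0.27 -0.01 -0.58] 0.0551
[[ 0.01   0.964  0.266]
 [-0.01   0.266 -0.964]
 [-1.     0.007  0.013]]
```

```bash
python3 -m inch '[[[0.5,-0.1,-0.4,0,0.6],[0.5,-0.1,-0.4,0,0.6],[0.3,-0.1,-0.2,0,0.5]]]'; python3 -c "from h import *;pose()"
```

```text
time: 3.57
position: [0.4282, -0.2752, 0.0507]
tool_rot: [0.428, 0.556, -0.429, 0.569]
ft_force: [-0.3, 0.5, 0.1]
grip_width: 0.0502
3.5667 [ 0.4282 -0.2752  0.0507] [-0.26  0.46  0.08] 0.0502
[[ 0.013  0.964  0.266]
 [-0.013  0.266 -0.964]
 [-1.     0.009  0.016]]
```

```bash
python3 -m inch '[[[0,0,0,0,0],[0,0,0,0,0],[0.1,0,0,0,0],[0,0,0,0,0],[0.1,0,0,0,0],[0,0,0,0,0]]]' 40; python3 -c "from h import *;pose()"
```

```text
time: 4.07
position: [0.4276, -0.273, 0.0475]
tool_rot: [0.429, 0.557, -0.429, 0.567]
ft_force: [-1.4, -1.0, -6.7]
grip_width: 0.0234
4.0667 [ 0.4276 -0.273   0.0475] [-1.4  -0.97 -6.72] 0.0234
[[ 0.011  0.964  0.265]
 [-0.009  0.265 -0.964]
 [-1.     0.008  0.012]]
```

```bash
python3 -m inch '[[[-1,0,0,0,0],[-2,0,0,0,0],[-3,0,0,0,0],[-3,0,0,0,0],[-3,0,0,0,0],[-3,0,0,0,0],[-3,0,0,0,0],[-2,0,0,0,0]]]' 50; python3 -c "
from h import *
pose();cv2.imwrite('pics/s2.png',cv2.resize(camera('side')[140:380,170:370,::-1],None,fx=2.5,fy=2.5));cv2.imwrite('pics/top2.png',camera('top')[:,:,::-1])"
```

```text
time: 4.73
position: [0.4158, -0.2633, 0.245]
tool_rot: [0.43, 0.572, -0.427, 0.553]
ft_force: [0.4, -0.5, -7.5]
grip_width: 0.0235
4.7333 [ 0.4158 -0.2633  0.245 ] [ 0.43 -0.52 -7.52] 0.0235
[[-0.02   0.964  0.265]
 [ 0.02   0.266 -0.964]
 [-1.    -0.014 -0.024]]
```

View pics/s2.png

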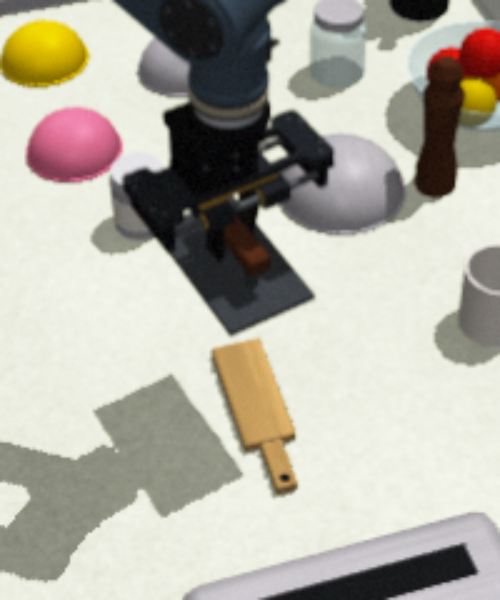

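Picture: the press hangs in the jaws, and the board is fully free, with its blade at (255,395) and its neck at (285,480). Now over to the big bowl.

```bash
python3 -m inch '[[[0,2,-1.5,0,0],[0,3,-2.3,0,0],[0,3,-2.3,0,0],[0,3,-2.3,0,0],[0,3,-2.3,0,0],[0,3,-2.3,0,0],[0,3,-2.3,0,0],[0,2,-1.5,0,0]]]'; python3 -m inch '[[[0,0,0,-0.1,0],[0,0,0,-0.1,0],[0,0,0,-0.09,0]]]'
python3 - <<'E'
from h import *
pose()
im=cv2.imread("pics/top2.png");hsv=cv2.cvtColor(im,cv2.COLOR_BGR2HSV)
m=(((hsv[:,:,1]>90)&(hsv[:,:,0]<28)&(hsv[:,:,2]>70))*255).astype(np.uint8)
c=cont(m,(335,205,435,285));print(rect(c,"top",.014))
P=cast("top",c[:,0],.014)*1000
M=cv2.moments(P[:,:2].astype(np.float32).reshape(-1,1,2));print("centroid",M['m10']/M['m00'],M['m01']/M['m00'],"area",M['m00'],P[P[:,1].argmin()],P[P[:,1].argmax()])
cv2.imwrite("pics/m.png",m[200:290,330:440])
E
```

```text
time: 5.5
position: [0.5762, -0.0373, 0.2252]
tool_rot: [0.428, 0.579, -0.436, 0.54]
ft_force: [0.7, -1.0, -7.6]
grip_width: 0.0231
time: 5.75
position: [0.5746, -0.0282, 0.2144]
tool_rot: [0.339, 0.645, -0.342, 0.594]
ft_force: [-0.9, -0.4, -8.2]
grip_width: 0.0232
5.75 [ 0.5746 -0.0282  0.2144] [-0.91 -0.45 -8.22] 0.0232
[[-0.064  0.843  0.534]
 [ 0.032  0.536 -0.843]
 [-0.997 -0.037 -0.061]]
[ 428.4 -221.    54.8   36.7  178.3]
centroid 427.982652759793 -215.26439607127833 area 1269.5855185720138 [ 455.205852   -240.14352384   14.        ] [ 407.5465775  -202.03046911   14.        ]
```

```bash
python3 -m inch '[[[0,3.9,-0.1,0,0],[0.5,3.9,-0.1,0,0],[3.8,0,0,0,0],[3.5,0,0,0,0]]]'; python3 -c "from h import *;pose()"
```

```text
time: 6.08
position: [0.6313, 0.0203, 0.1243]
tool_rot: [0.337, 0.647, -0.342, 0.592]
ft_force: [-2.9, 1.1, -10.6]
grip_width: 0.0233
6.0833 [0.6313 0.0203 0.1243] [ -2.87   1.05 -10.63] 0.0233
[[-0.072  0.841  0.536]
 [ 0.032  0.539 -0.842]
 [-0.997 -0.043 -0.066]]
```

```bash
python3 -m inch '[[[1.3,0.1,0.1,0,0],[0.2,0,0,0,0]]]'; python3 -c "from h import *;pose()"
```

```text
time: 6.25
position: [0.6252, 0.0232, 0.0993]
tool_rot: [0.335, 0.654, -0.343, 0.586]
ft_force: [-6.7, 0.9, 45.2]
grip_width: 0.023
6.25 [0.6252 0.0232 0.0993] [-6.73  0.93 45.23] 0.023
[[-0.09   0.839  0.536]
 [ 0.035  0.541 -0.84 ]
 [-0.995 -0.056 -0.078]]
```

```bash
python3 -m inch '[[[-1,0.2,0.2,0,0],[-0.3,0.4,0.5,0,0]]]'; python3 -c "from h import *;pose();cv2.imwrite('pics/s3.png',cv2.resize(camera('side')[120:250,250:410,::-1],None,fx=4,fy=4))"
```

```text
time: 6.42
position: [0.6303, 0.0213, 0.1065]
tool_rot: [0.333, 0.658, -0.344, 0.582]
ft_force: [0.7, -0.1, -9.0]
grip_width: 0.023
6.4167 [0.6303 0.0213 0.1065] [ 0.68 -0.08 -8.97] 0.023
[[-0.102  0.838  0.536]
 [ 0.037  0.542 -0.84 ]
 [-0.994 -0.065 -0.086]]
```

View pics/s3.png

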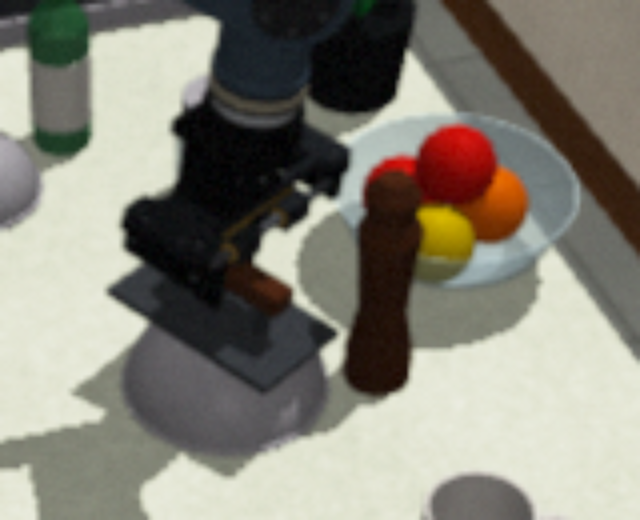

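Picture: the press is tilted slightly over the bowl (the tool has sagged by about 0.1 rad) and clears the mill. I set it down gently and let it slip level with a light grip.

```bash
python3 -m inch '[[[0.2,0.3,0.4,0,0]]]'; python3 -c "from h import *;pose()"; python3 -m inch '[[[0.2,0,0,0,0.2]]]' 3;  python3 -c "from h import *;pose()"
```

```text
time: 6.55
position: [0.6359, 0.0188, 0.1027]
tool_rot: [0.333, 0.657, -0.344, 0.582]
ft_force: [-0.9, 0.1, -8.4]
grip_width: 0.0233
6.55 [0.6359 0.0188 0.1027] [-0.91  0.14 -8.44] 0.0233
[[-0.101  0.838  0.536]
 [ 0.037  0.541 -0.84 ]
 [-0.994 -0.065 -0.085]]
time: 6.63
position: [0.6369, 0.0181, 0.1004]
tool_rot: [0.333, 0.657, -0.344, 0.582]
ft_force: [0.7, 0.1, 4.8]
grip_width: 0.0237
6.6333 [0.6369 0.0181 0.1004] [0.66 0.13 4.81] 0.0237
[[-0.099  0.839  0.535]
 [ 0.036  0.541 -0.84 ]
 [-0.994 -0.064 -0.084]]
```

```bash
python3 -m inch '[[[0,-0.2,-0.3,0,0.2],[0,0,0,0,0.2]]]' 3;  python3 -c "from h import *;pose()"
```

```text
time: 6.8
position: [0.6351, 0.0187, 0.101]
tool_rot: [0.334, 0.655, -0.344, 0.584]
ft_force: [-0.1, 0.1, -2.5]
grip_width: 0.0235
6.8 [0.6351 0.0187 0.101 ] [-0.09  0.1  -2.53] 0.0235
[[-0.096  0.84   0.535]
 [ 0.036  0.54  -0.841]
 [-0.995 -0.061 -0.082]]
```

```bash
python3 -m inch '[[[0,-0.1,-0.2,0,0.2],[0,0,-0.1,0,0.2],[0.1,0,0,0,0.2],[0,0,0,0,0.2]]]' 3;  python3 -c "from h import *;pose();cv2.imwrite('pics/s4.png',cv2.resize(camera('side')[120:250,250:410,::-1],None,fx=4,fy=4))"
```

```text
time: 7.13
position: [0.634, 0.0202, 0.1021]
tool_rot: [0.335, 0.653, -0.344, 0.586]
ft_force: [-0.1, -1.4, -4.5]
grip_width: 0.024
7.1333 [0.634  0.0202 0.1021] [-0.14 -1.4  -4.46] 0.024
[[-0.09   0.84   0.535]
 [ 0.034  0.54  -0.841]
 [-0.995 -0.057 -0.077]]
```

View pics/s4.png

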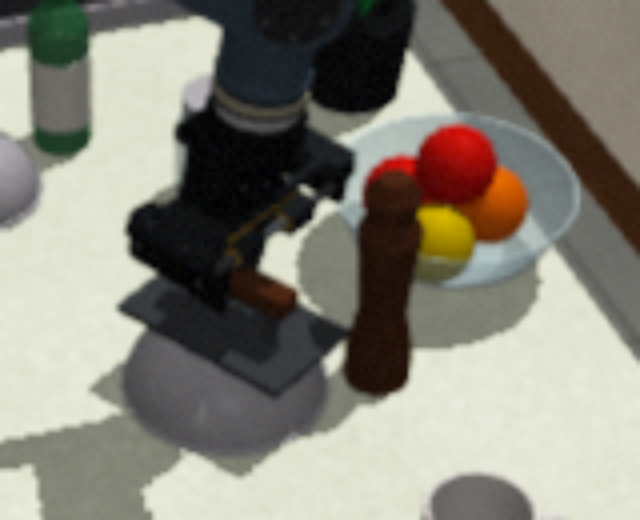

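```bash
python3 -c "
from h import *
print(cast('side',[(250+120/4,120+305/4),(250+347/4,120+330/4),(250+275/4,120+392/4)],.074),cast('side',[(308.4,199.4)],.074))
im=camera('top')[:,:,::-1].copy();cv2.imwrite('pics/top4.png',im)
h=cv2.cvtColor(im,cv2.COLOR_BGR2HSV);m=((h[:,:,1]>90)&(h[:,:,0]<28)&(h[:,:,2]>70)).astype(np.uint8)*255
c=cont(m,(335,205,435,285));print('board',rect(c,'top',.014))
P=(cast('top',c[:,0],.014)*1000)[:,:2].astype(np.float32).reshape(-1,1,2);M=cv2.moments(P);print(M['m10']/M['m00'],M['m01']/M['m00'],M['m00'])
"
```

```text
[[ 0.55721308  0.05565551  0.074     ]
 [ 0.71787341 -0.02559976  0.074     ]
 [ 0.64007985 -0.07577249  0.074     ]] [[0.63829467 0.01453363 0.074     ]]
board [ 427.  -299.5  194.3   54.3   89. ]
428.5595998548987 -281.78700611416383 7938.072310058866
```

```bash
python3 -m inch '[[[0.1,-0.1,-0.2,0,0.2],[0.1,0,0,0,0.3],[0,0,0,0,0.32]]]' 3;  python3 -c "from h import *;pose()"; python3 -m inch '[[[0,0,0,0,0.35],[0,0,0,0,0.4],[0,0,0,0,0.45],[0,0,0,0,0.5]]]' 3;  python3 -c "from h import *;pose();cv2.imwrite('pics/s5.png',cv2.resize(camera('side')[120:250,250:410,::-1],None,fx=4,fy=4))"
```

```text
time: 7.48
position: [0.6326, 0.0215, 0.1015]
tool_rot: [0.335, 0.653, -0.344, 0.586]
ft_force: [0.7, 0.6, 0.2]
grip_width: 0.0268
7.4833 [0.6326 0.0215 0.1015] [0.68 0.58 0.19] 0.0268
[[-0.088  0.84   0.535]
 [ 0.034  0.54  -0.841]
 [-0.996 -0.056 -0.076]]
time: 7.82
position: [0.6313, 0.022, 0.1017]
tool_rot: [0.335, 0.654, -0.344, 0.585]
ft_force: [-0.0, -0.5, -0.5]
grip_width: 0.0393
7.8167 [0.6313 0.022  0.1017] [-0.01 -0.47 -0.53] 0.0393
[[-0.091  0.84   0.535]
 [ 0.035  0.54  -0.841]
 [-0.995 -0.058 -0.078]]
```

View pics/s5.png

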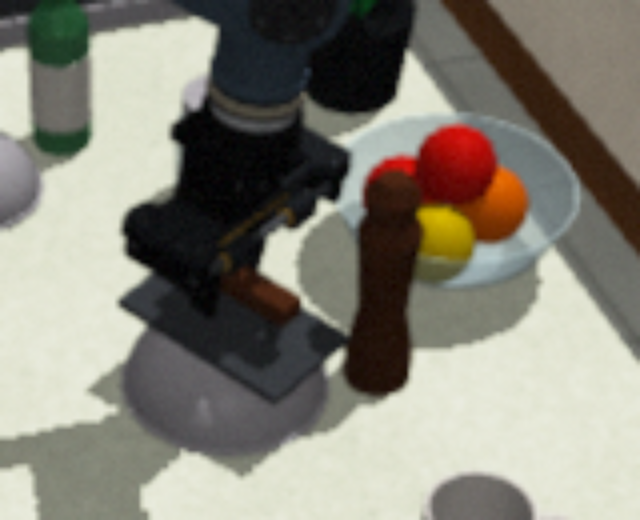

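Press stands on the dome with the jaws open around the handle. Retreating straight up.

```bash
python3 -m inch '[[[0,0,0,0,0.6],[0,0,0,0,0.6],[-1,-0.06,-0.08,0,0.6],[-2,-0.12,-0.16,0,0.6],[-3,-0.2,-0.25,0,0.6],[-3,-0.2,-0.25,0,0.6],[-3,-0.2,-0.25,0,1],[-2,0,0,0,1]]]' 20;  python3 -c "from h import *;pose()"
```

```text
time: 8.53
position: [0.6279, 0.0218, 0.2437]
tool_rot: [0.333, 0.659, -0.346, 0.58]
ft_force: [-0.5, -0.3, 0.8]
grip_width: 0.0592
8.5333 [0.6279 0.0218 0.2437] [-0.47 -0.31  0.81] 0.0592
[[-0.107  0.839  0.534]
 [ 0.037  0.54  -0.841]
 [-0.994 -0.07  -0.089]]
```

```bash
python3 -m inch '[[[0,-2.5,1.1,0,1],[0,-3.6,1.6,0,1],[0,-3.6,1.6,0,1],[0,-3.6,1.6,0,1],[0,-3.6,1.6,0,1],[0,-3.6,1.6,0,1],[0,-3.6,1.6,0,1],[0,-3.6,1.6,0,1]]]' 20;  python3 -c "from h import *;pose()"; python3 -m inch '[[[0,0,0,0.12,1],[0,0,0,0.12,1],[0,0,0,0.12,1],[0,0,0,0.12,1],[0,0,0,0.1,1],[0,0,0,0,1]]]' 20;  python3 -c "
from h import *;pose();im=camera('side')[:,:,::-1];cv2.imwrite('pics/s6.png',cv2.resize(im[110:350,200:440],None,fx=2.5,fy=2.5))"
```

```text
time: 9.2
position: [0.4656, -0.2349, 0.2656]
tool_rot: [0.331, 0.652, -0.338, 0.593]
ft_force: [-0.1, -0.6, 0.3]
grip_width: 0.0866
9.2 [ 0.4656 -0.2349  0.2656] [-0.1  -0.65  0.31] 0.0866
[[-0.077  0.832  0.549]
 [ 0.03   0.553 -0.833]
 [-0.997 -0.048 -0.068]]
time: 9.7
position: [0.4594, -0.2454, 0.2715]
tool_rot: [-0.494, -0.517, 0.519, -0.468]
ft_force: [-0.8, 0.5, -0.5]
grip_width: 0.0871
9.7 [ 0.4594 -0.2454  0.2715] [-0.76  0.47 -0.47] 0.0871
[[-0.074  0.997 -0.028]
 [ 0.024 -0.027 -0.999]
 [-0.997 -0.075 -0.022]]
```

View pics/s6.png

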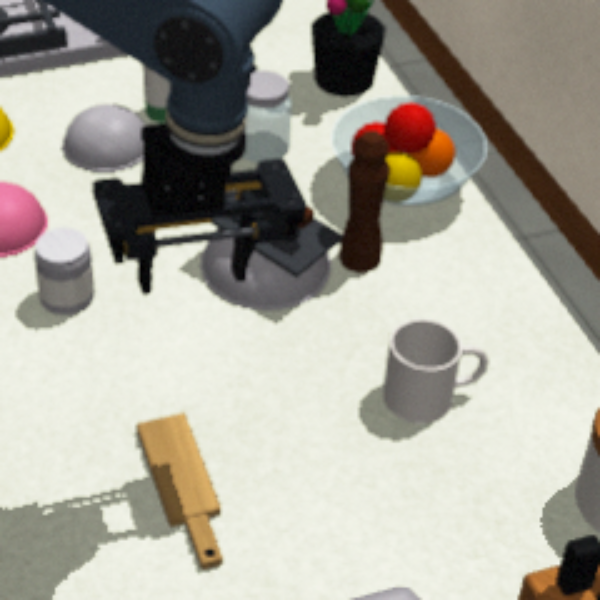

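Picture: the press remains level on the big bowl; the board lies free with its blade corners at about (138,428), (183,414), (219,510), (170,525) and neck end at (208,562). Before descending, I check how the tool tilt drifts.

```bash
python3 -m inch '[[[0.5,-1,1.2,0,1],[0.5,-1,1.2,0,1],[0,-0.5,0.8,0,1],[0,0,0,0,1]]]';python3 -c "
from h import *;pose();c=cast('side',[(200+a/2.5,110+b/2.5) for a,b in [(138,428),(183,414),(219,510),(170,525),(208,562)]],.014);print(c)"; python3 -m inch '[[[0,0,0,0,1],[0,0,0,0,1],[0,0,0,0,1],[0,0,0,0,1],[0,0,0,0,1],[0,0,0,0,1],[0,0,0,0,1],[0,0,0,0,1]]]';python3 -c "
from h import *;pose()"
```

```text
time: 10.08
position: [0.4333, -0.277, 0.2646]
tool_rot: [0.49, 0.52, -0.515, 0.474]
ft_force: [-0.1, -0.2, -0.1]
grip_width: 0.0874
10.0833 [ 0.4333 -0.277   0.2646] [-0.13 -0.16 -0.15] 0.0874
[[-0.071  0.997 -0.011]
 [ 0.022 -0.01  -1.   ]
 [-0.997 -0.071 -0.021]]
[[ 0.40418046 -0.20897336  0.014     ]
 [ 0.45850554 -0.20401732  0.014     ]
 [ 0.45820886 -0.34239762  0.014     ]
 [ 0.40325329 -0.34574335  0.014     ]
 [ 0.42821854 -0.4005927   0.014     ]]
time: 10.75
position: [0.4353, -0.2753, 0.2659]
tool_rot: [0.489, 0.521, -0.513, 0.476]
ft_force: [0.9, -0.6, 0.1]
grip_width: 0.0872
10.75 [ 0.4353 -0.2753  0.2659] [ 0.92 -0.58  0.07] 0.0872
[[-0.069  0.998 -0.006]
 [ 0.022 -0.005 -1.   ]
 [-0.997 -0.069 -0.022]]
```

```bash
python3 -m inch '[[[3.3,0.15,0.2,0,1],[3.3,0.15,0.2,0,1],[3.3,0.15,0.2,0,1],[3.3,0.15,0.2,0,1],[3.3,0.15,0.2,0,1],[3,0.15,0.2,0,1],[2,0.1,0.1,0,1],[0,0,0,0,1]]]';python3 -c "
from h import *;pose()"
```

```text
time: 11.42
position: [0.4374, -0.2894, 0.0466]
tool_rot: [0.489, 0.515, -0.512, 0.482]
ft_force: [0.8, -0.0, 0.2]
grip_width: 0.0867
11.4167 [ 0.4374 -0.2894  0.0466] [ 0.77 -0.01  0.18] 0.0867
[[-0.056  0.998 -0.004]
 [ 0.01  -0.004 -1.   ]
 [-0.998 -0.056 -0.01 ]]
```

```bash
python3 -m inch '[[[0.3,-0.8,-0.3,0,1],[1.2,0.05,0,0,1],[1,0.05,0,0,1],[0.2,0,0,0,1]]]';python3 -c "
from h import *;pose()"
```

```text
time: 11.75
position: [0.4289, -0.2866, 0.0214]
tool_rot: [0.489, 0.514, -0.512, 0.484]
ft_force: [0.1, 0.4, -0.6]
grip_width: 0.0867
11.75 [ 0.4289 -0.2866  0.0214] [ 0.13  0.42 -0.61] 0.0867
[[-0.054  0.999 -0.004]
 [ 0.008 -0.003 -1.   ]
 [-0.999 -0.054 -0.008]]
```

```bash
python3 -m inch '[[[0.8,0.04,0,0,1],[0.4,0.02,0,0,1],[0.3,0,0,0,1],[0.3,0,0,0,1]]]';python3 -c "
from h import *;pose()"
```

```text
time: 12.08
position: [0.4296, -0.2874, 0.0135]
tool_rot: [-0.489, -0.512, 0.512, -0.487]
ft_force: [-3.5, 2.8, 18.0]
grip_width: 0.0869
12.0833 [ 0.4296 -0.2874  0.0135] [-3.51  2.81 18.02] 0.0869
[[-0.048  0.999 -0.002]
 [ 0.002 -0.002 -1.   ]
 [-0.999 -0.048 -0.002]]
```

Pressing levels the tool as hoped. A few more rows of it.

```bash
python3 -m inch '[[[0.3,0,0,0,1],[0.3,0,0,0,1],[0.3,0,0,0,1],[0.3,0,0,0,1],[0.3,0,0,0,1],[0.3,0,0,0,1]]]';python3 -c "
from h import *;pose()"
```

```text
time: 12.58
position: [0.4294, -0.2874, 0.0131]
tool_rot: [-0.488, -0.508, 0.512, -0.492]
ft_force: [-4.2, 1.8, 19.2]
grip_width: 0.0871
12.5833 [ 0.4294 -0.2874  0.0131] [-4.16  1.84 19.2 ] 0.0871
[[-0.04   0.999  0.001]
 [-0.007  0.    -1.   ]
 [-0.999 -0.04   0.007]]
```

```bash
python3 -m inch '[[[0.3,0,0,0,1],[0.3,0,0,0,1],[0.3,0,0,0,1],[0.3,0,0,0,1],[0.3,0,0,0,1],[0.3,0,0,0,1],[0.3,0,0,0,1],[0.3,0,0,0,1]]]';python3 -c "
from h import *;pose()"
```

```text
time: 13.25
position: [0.4293, -0.2874, 0.0126]
tool_rot: [-0.487, -0.503, 0.511, -0.498]
ft_force: [-3.8, 2.8, 20.5]
grip_width: 0.0867
13.25 [ 0.4293 -0.2874  0.0126] [-3.85  2.85 20.51] 0.0867
[[-0.028  1.     0.003]
 [-0.019  0.003 -1.   ]
 [-0.999 -0.028  0.019]]
```

```bash
python3 -m inch '[[[-0.2,0,0,0,0.5],[0.0,0,0,0,0.5],[0,0,0,0,0.5],[0,0,0,0,0.5],[0,0,0,0,0.5],[0,0,0,0,0.5]]]' 25;python3 -c "
from h import *;pose()"
```

```text
time: 13.75
position: [0.4313, -0.2889, 0.0181]
tool_rot: [-0.487, -0.5, 0.511, -0.501]
ft_force: [-0.4, 0.2, 2.7]
grip_width: 0.0576
13.75 [ 0.4313 -0.2889  0.0181] [-0.38  0.24  2.68] 0.0576
[[-0.023  1.     0.004]
 [-0.025  0.003 -1.   ]
 [-0.999 -0.023  0.025]]
```

```bash
python3 -m inch '[[[0.1,0,0,0,0.75],[0.4,0,-0.2,0,0.72],[0.3,0,-0.1,0,0.72],[0,0,0,0,0.5]]]' 25;python3 -c "
from h import *;pose()";python3 -m inch '[[[0,0,0,0,0.5],[0,0,0,0,0.5],[0,0,0,0,0.5]]]' 25;python3 -c "
from h import *;pose()"
```

```text
time: 14.08
position: [0.4316, -0.2876, 0.0126]
tool_rot: [-0.487, -0.499, 0.511, -0.503]
ft_force: [0.8, 0.3, 0.2]
grip_width: 0.0602
14.0833 [ 0.4316 -0.2876  0.0126] [0.83 0.32 0.18] 0.0602
[[-0.021  1.     0.004]
 [-0.029  0.003 -1.   ]
 [-0.999 -0.021  0.029]]
time: 14.33
position: [0.4315, -0.2876, 0.0127]
tool_rot: [-0.487, -0.499, 0.511, -0.503]
ft_force: [-1.4, 0.3, 6.0]
grip_width: 0.0576
14.3333 [ 0.4315 -0.2876  0.0127] [-1.36  0.3   5.96] 0.0576
[[-0.02   1.     0.004]
 [-0.029  0.003 -1.   ]
 [-0.999 -0.021  0.029]]
```

```bash
python3 -m inch '[[[-1,0,0,0,0.5],[-3,0,0,0,0.5],[-3.5,0,0,0,0.5],[-3.5,0,0,0,0.5],[-3.5,0,0,0,0.5],[-3.5,0,0,0,0.5],[-1.5,0,0,0,0.5],[0,0,0,0,0.5]]]' 40;python3 -c "
from h import *;pose();im=camera('side')[:,:,::-1];cv2.imwrite('pics/s7.png',cv2.resize(im[110:350,200:440],None,fx=2.5,fy=2.5))"
```

```text
time: 15.0
position: [0.4328, -0.2778, 0.2109]
tool_rot: [-0.487, -0.506, 0.511, -0.496]
ft_force: [0.8, -0.1, -2.6]
grip_width: 0.0575
15.0 [ 0.4328 -0.2778  0.2109] [ 0.83 -0.06 -2.64] 0.0575
[[-0.034  0.999  0.004]
 [-0.014  0.004 -1.   ]
 [-0.999 -0.034  0.014]]
```

View pics/s7.png

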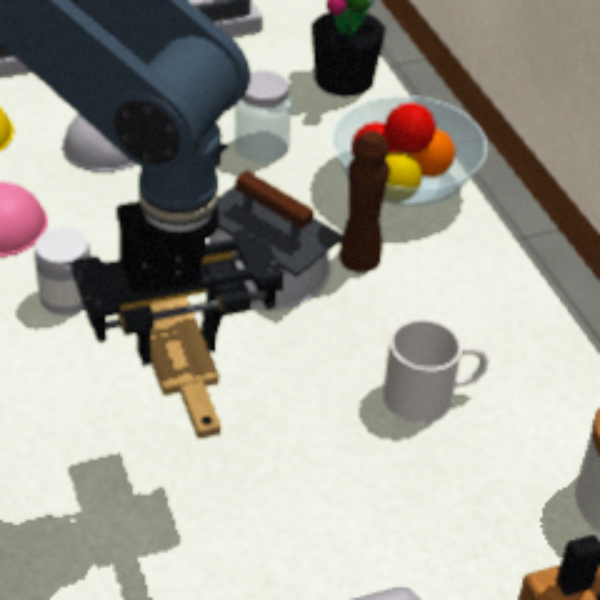

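Picture: the board is held level at its middle, and the press still sits level on the big bowl. Carrying to the small bowl.

```bash
python3 -m inch '[[[0,0.2,-2,0,0.5],[-0.1,0.4,-3.8,0,0.5],[-0.1,0.4,-3.8,0,0.5],[-0.1,0.4,-3.8,0,0.5],[-0.1,0.4,-3.8,0,0.5],[-0.1,0.4,-3.8,0,0.5],[-0.1,0.4,-3.8,0,0.5],[-0.1,0.4,-3.8,0,0.5]]]' 40;python3 -c "
from h import *;pose()"; python3 -m inch '[[[-0.1,0.4,-3.8,0,0.5],[-0.1,0.4,-3.8,0,0.5],[-0.1,0.4,-3.8,0,0.5],[-0.1,0.4,-3.8,0,0.5],[-0.1,0.4,-3.8,0,0.5],[0,0.3,-2.5,0,0.5],[0,0,0,0.1,0.5],[0,0,0,0.1,0.5]]]';python3 -c "
from h import *;pose()"
```

```text
time: 15.72
position: [0.4558, 0.0138, 0.1978]
tool_rot: [-0.487, -0.509, 0.519, -0.484]
ft_force: [0.3, -0.0, -2.0]
grip_width: 0.0577
15.7167 [0.4558 0.0138 0.1978] [ 0.27 -0.03 -1.97] 0.0577
[[-0.057  0.998 -0.012]
 [-0.007 -0.012 -1.   ]
 [-0.998 -0.057  0.007]]
time: 16.38
position: [0.4681, 0.2466, 0.1806]
tool_rot: [-0.521, -0.463, 0.577, -0.426]
ft_force: [-0.1, -0.7, -2.4]
grip_width: 0.0577
16.3833 [0.4681 0.2466 0.1806] [-0.11 -0.71 -2.41] 0.0577
[[-0.093  0.974 -0.207]
 [-0.009 -0.208 -0.978]
 [-0.996 -0.089  0.028]]
```

```bash
python3 -m inch '[[[0,0,0,0.08,0.5],[0,0,0,0.08,0.5],[0,-0.2,-3.5,0,0.5],[0,-0.2,-3.5,0,0.5],[0.5,0,-0.5,0,0.5],[2,0,0,0,0.5]]]' 40;python3 -c "
from h import *;pose()"
```

```text
time: 16.88
position: [0.482, 0.3189, 0.1383]
tool_rot: [-0.548, -0.414, 0.622, -0.378]
ft_force: [-0.5, -0.8, -1.8]
grip_width: 0.0577
16.8833 [0.482  0.3189 0.1383] [-0.5  -0.8  -1.76] 0.0577
[[-0.115  0.923 -0.368]
 [-0.017 -0.372 -0.928]
 [-0.993 -0.101  0.058]]
```

```bash
python3 -m inch '[[[1.5,0.6,-0.6,0,0.5],[2,0.5,-0.6,0,0.5],[1.5,0.4,-0.5,0,0.5]]]' 40;python3 -c "
from h import *;pose();im=camera('side')[:,:,::-1];cv2.imwrite('pics/s8.png',cv2.resize(im[80:230,170:330],None,fx=4,fy=4))"
```

```text
time: 17.13
position: [0.49, 0.3267, 0.0765]
tool_rot: [-0.542, -0.415, 0.626, -0.377]
ft_force: [0.1, -0.6, -2.5]
grip_width: 0.0577
17.1333 [0.49   0.3267 0.0765] [ 0.15 -0.62 -2.46] 0.0577
[[-0.128  0.922 -0.365]
 [-0.023 -0.37  -0.929]
 [-0.991 -0.111  0.069]]
```

View pics/s8.png

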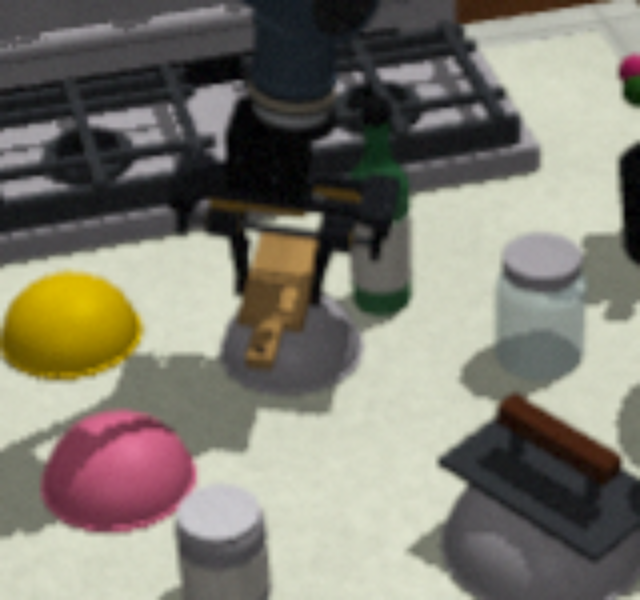

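Picture: the board is over the small bowl with the jaws near but clear of the oil bottle; the press is level on its bowl. Lowering the last millimetres.

```bash
python3 -m inch '[[[0.3,0.6,-0.4,0,0.5]]]' 10;python3 -c "
from h import *;pose()"; python3 -m inch '[[[0.2,0,0,0,0.5]]]' 10;python3 -c "
from h import *;pose()"
```

```text
time: 17.27
position: [0.4926, 0.3268, 0.0673]
tool_rot: [-0.537, -0.416, 0.63, -0.376]
ft_force: [-6.2, -0.0, 13.1]
grip_width: 0.0583
17.2667 [0.4926 0.3268 0.0673] [-6.210e+00 -1.000e-02  1.314e+01] 0.0583
[[-0.139  0.921 -0.364]
 [-0.027 -0.371 -0.928]
 [-0.99  -0.119  0.076]]
time: 17.35
position: [0.4932, 0.3267, 0.0656]
tool_rot: [-0.537, -0.416, 0.63, -0.376]
ft_force: [0.2, -0.8, 25.5]
grip_width: 0.0587
17.35 [0.4932 0.3267 0.0656] [ 0.15 -0.84 25.52] 0.0587
[[-0.14   0.921 -0.364]
 [-0.027 -0.371 -0.928]
 [-0.99  -0.12   0.077]]
```

```bash
python3 -m inch '[[[-0.2,0.1,-0.2,0,0.5],[-0.1,0.1,-0.1,0,0.5]]]' 5;python3 -c "
from h import *;pose()"
```

```text
time: 17.52
position: [0.4971, 0.3283, 0.0681]
tool_rot: [-0.537, -0.416, 0.63, -0.376]
ft_force: [0.0, -0.2, -2.5]
grip_width: 0.0588
17.5167 [0.4971 0.3283 0.0681] [ 0.01 -0.2  -2.54] 0.0588
[[-0.14   0.921 -0.364]
 [-0.028 -0.371 -0.928]
 [-0.99  -0.12   0.077]]
```

```bash
python3 -m inch '[[[0.2,-0.1,0,0,0.5],[0.1,0,0,0,0.6]]]' 3;python3 -c "
from h import *;pose()"
```

```text
time: 17.68
position: [0.4966, 0.3284, 0.0656]
tool_rot: [-0.538, -0.416, 0.63, -0.376]
ft_force: [-2.6, 0.4, 4.6]
grip_width: 0.0587
17.6833 [0.4966 0.3284 0.0656] [-2.61  0.36  4.58] 0.0587
[[-0.139  0.921 -0.365]
 [-0.027 -0.372 -0.928]
 [-0.99  -0.119  0.076]]
```

```bash
python3 -m inch '[[[0,0,0,0,0.68],[0,0,0,0,0.69],[0,0,0,0,0.7],[0,0,0,0,0.72]]]' 3;python3 -c "
from h import *;pose()
import numpy as np
im=camera('side')[:,:,::-1];cv2.imwrite('pics/s9.png',cv2.resize(im[110:190,200:300],(800,600)))"
```

```text
time: 18.02
position: [0.4962, 0.328, 0.0655]
tool_rot: [-0.537, -0.416, 0.63, -0.376]
ft_force: [0.5, 0.1, 1.3]
grip_width: 0.0613
18.0167 [0.4962 0.328  0.0655] [0.52 0.1  1.34] 0.0613
[[-0.14   0.921 -0.365]
 [-0.027 -0.372 -0.928]
 [-0.99  -0.12   0.077]]
```

View pics/s9.png

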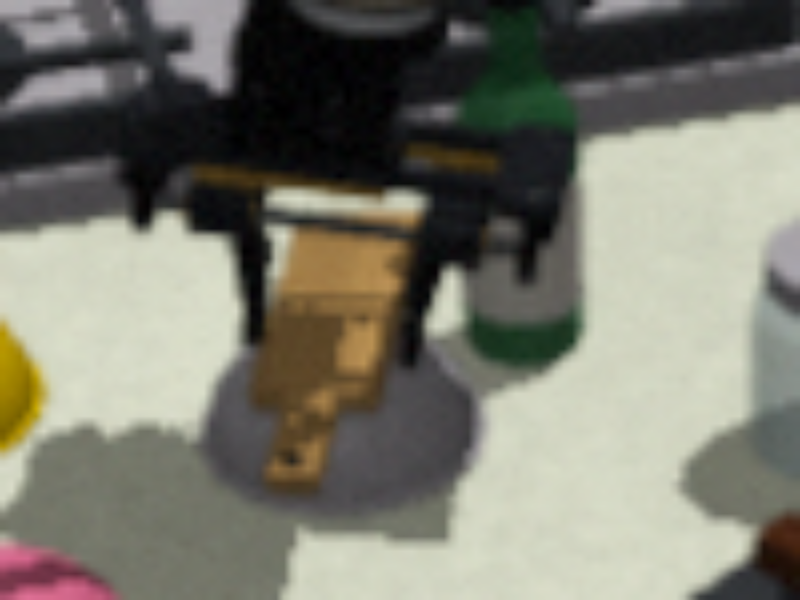

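Picture: the board rests on the dome with gaps to both fingers. Opening further and retreating vertically.

```bash
python3 -m inch '[[[0,0,0,0,0.76],[0,0,0,0,0.8],[0,0,0,0,0.85],[0,0,0,0,0.9],[-0.5,-0.06,0.04,0,0.9],[-1,-0.12,0.08,0,0.9],[-2,-0.24,0.16,0,0.9],[-3,-0.36,0.23,0,0.9]]]' 3;python3 -m inch '[[[-3,-0.36,0.23,0,0.9],[-3,-0.36,0.23,0,0.9],[-3,-0.36,0.23,0,0.9],[-3,-0.36,0.23,0,0.9],[0,0,0,0,0.9]]]';python3 -c "
from h import *;pose()"
```

```text
time: 18.73
position: [0.4921, 0.326, 0.1285]
tool_rot: [-0.532, -0.416, 0.635, -0.375]
ft_force: [1.1, 0.0, 0.1]
grip_width: 0.0783
time: 19.15
position: [0.4953, 0.3275, 0.2649]
tool_rot: [-0.536, -0.416, 0.631, -0.376]
ft_force: [1.2, -1.2, 0.4]
grip_width: 0.0784
19.15 [0.4953 0.3275 0.2649] [ 1.17 -1.17  0.38] 0.0784
[[-0.142  0.92  -0.365]
 [-0.028 -0.372 -0.928]
 [-0.989 -0.122  0.079]]
```

```bash
python3 -m inch '[[[-0.2,0,2,0,0.9],[-0.2,0,4,0,0.9],[0,0,4,0,0.9],[0,0,4,0,0.9],[0,0,4,0,0.9],[0,0,3,0,0.9],[0,0,0,0,0.9],[0,0,0,0,0.9]]]';python3 - <<'E'
from h import *;pose()
def board(k):
    im=np.ascontiguousarray(camera(k)[:,:,::-1]);cv2.imwrite(f'pics/{k}_end.png',im)
    h=cv2.cvtColor(im,cv2.COLOR_BGR2HSV);m=((h[:,:,1]>90)&(h[:,:,0]>8)&(h[:,:,0]<21)&(h[:,:,2]>55)).astype(np.uint8)*255
    c=cont(m,(140,180,240,260) if k=='top' else (200,110,285,185))
    r=rect(c,k,.07);P=(cast(k,c[:,0],.07)*1000)[:,:2].astype(np.float32).reshape(-1,1,2);M=cv2.moments(P)
    print(k,r,M['m10']/M['m00'],M['m01']/M['m00'],M['m00'],cv2.boundingRect(c))
    hd=((h[:,:,1]>100)&(h[:,:,0]<14)&(h[:,:,2]>25)&(h[:,:,2]<125)).astype(np.uint8)*255
    print(' handle',rect(cont(hd,(255,155,315,200) if k=='top' else (285,170,335,205)),k,.124))
for k in('top','side','side'):board(k)
E
```

```text
time: 19.82
position: [0.417, 0.1278, 0.2929]
tool_rot: [-0.542, -0.415, 0.624, -0.38]
ft_force: [0.0, 0.2, 0.4]
grip_width: 0.0783
19.8167 [0.417  0.1278 0.2929] [0.03 0.19 0.35] 0.0783
[[-0.124  0.924 -0.362]
 [-0.024 -0.367 -0.93 ]
 [-0.992 -0.107  0.068]]
top [506.5 358.8 100.1  57.1  67.1] 506.4318119332332 362.8743283607115 4616.757821457926 (150, 204, 31, 29)
 handle [634.9  13.3 107.1  24.8 121.6]
side [490.2 304.7 209.5  56.3  67.3] 495.73864528817154 317.21327232308636 8936.297162900446 (232, 140, 21, 36)
 handle [6.369e+02 4.000e-01 1.202e+02 3.280e+01 1.180e+02]
side [490.5 304.6 209.5  56.   67.4] 495.90255471505066 317.3991568278749 8938.750448702602 (232, 140, 21, 36)
 handle [635.8   1.4 117.4  33.7 118. ]
```

```bash
python3 -m inch '[[[-0.3,1,1.5,0,0.9],[-0.3,2,3,0,0.9],[0,2,3,0,0.9],[0,2,3,0,0.9],[0,2,3,0,0.9],[0,2,3,0,0.9],[0,1,2,0,0.9],[0,0,0,0,0.9]]]';python3 - <<'E'
from h import *;pose()
U=np.array([.388,.922]);L={}
for k in('top','side'):
    im=np.ascontiguousarray(camera(k)[:,:,::-1]);cv2.imwrite(f'pics/{k}_end2.png',im)
    h=cv2.cvtColor(im,cv2.COLOR_BGR2HSV);m=((h[:,:,1]>90)&(h[:,:,0]>8)&(h[:,:,0]<21)&(h[:,:,2]>55)).astype(np.uint8)*255
    c=cont(m,(140,180,240,260) if k=='top' else (200,110,285,185))
    P=(cast(k,c[:,0],.07)*1000)[:,:2];r=rect(c,k,.07);M=cv2.moments(P.astype(np.float32).reshape(-1,1,2))
    print(k,r,M['m10']/M['m00'],M['m01']/M['m00'],M['m00'])
    t=P@U;W=P@np.array([U[1],-U[0]]);print('along',t.min(),t.max(),'across blade',W.min(),W.max(),'crown',np.array([495,330.5])@U,np.array([495,330.5])@[U[1],-U[0]])
    i=camera_info(k);R=cv2.Rodrigues(i['rvec'])[0];cam=-R.T@i['tvec'];print(cam)
E
```

```text
time: 20.63
position: [0.4752, -0.0857, 0.2961]
tool_rot: [-0.539, -0.422, 0.617, -0.388]
ft_force: [0.7, 1.0, 0.3]
grip_width: 0.0785
20.6333 [ 0.4752 -0.0857  0.2961] [0.66 0.96 0.3 ] 0.0785
[[-0.119  0.934 -0.337]
 [-0.025 -0.343 -0.939]
 [-0.993 -0.103  0.064]]
top [487.6 314.2 197.   57.1  67.1] 493.24173261898636 328.39078309846167 8350.320520468988
along 380.361870453886 577.4159287485372 across blade 299.0662136402796 356.2801005573429 crown 496.781 328.15600000000006
[0.40571545 0.0397586  1.28113502]
side [472.9 267.2 126.4  48.5  76.1] 472.046702061727 267.6802714892248 3430.4001821929123
along 366.05020212220404 491.4271426538169 across blade 306.0857539131453 356.854990130895 crown 496.781 328.15600000000006
[ 0.20880564 -1.1327902   1.13742178]
```

```bash
python3 -c "
from rig import robot
print(robot.hand_in())"
```

```text
the job is handed in; nothing more can be done
None
```

I moved the press onto the larger bowl and then the board onto the smaller one, and handed the job in. The simulated clock was at about 20.7 s of the 67 s allowed; `hand_in` gives no verdict.

**Last checks (camera measurements):**
- **Press:** its handle centre measured about 5 mm from the larger crown in the top view, at the heading I placed it. The pictures after release show it level and clear of the mill.
- **Board:** its centroid measured about 3 mm from the smaller crown in the top view. Its lengthwise tilt came out at about 0.02 rad, and two successive side frames showed no movement.

**What disagreed or was not checked:**
- **Tool tilt:** the tool tilted by up to about 0.14 rad while carrying. I set each item down a little tilted and let it level on its dome as the jaws opened.
- **Placing forces:** placing reached about 45 N on the wrist for the press and 25 N for the board.
- **Side view:** it was less consistent. It put the board about 8 mm off, even after allowing for the board's visible side face. It put the press handle about 17 mm off, with a handle outline too large to trust. In the last frame the arm hid part of the board from it.
- **Not measured:** I never measured the board's sideways tilt or re-measured the bowls and bystanders after placing. I saw no shift in the pictures I viewed.

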